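# Set the automatic record deck for a single and start it

### The arm

A 6-joint arm with a two-finger parallel gripper is mounted at the origin on the work surface. World frame = base frame: x ahead of the robot, y to its left, z up, the work surface at z = 0. Lengths are in m, angles in rad, forces in N, time in s.
With the tool pointing down it reaches from about 0.35 to 0.775 m from the base axis. Payload 5.5 kg.
Tool frame: the origin (TCP) lies at the very end of the fingers, on their centre line; the grasp point (between the pads) lies behind it (env.hold_point_z is the z of the grasp point in the tool frame, in m); z points along the fingers, y is the line along which they close (so a half turn about z gives the same grasp; the last joint's range is limited). The gripper opens to 85 mm and grips with 20 to 120 N. Pads are 22 mm wide; open, the fingers measure 114 mm over their backs; the gripper's body (76 mm by 85 mm) begins 54 mm behind the grasp point. The pads swing forward as they close: fully open they stand 13 mm farther back than shut.
Start: joints at [0.966, 0.313, 0.046, 1.304, 0, 1.431], TCP at [0.258, 0.514, 0.231] pointing down, gripper open.
Joint ranges: [-2.76, 2.76], [-0.86, 1.69], [-1.03, 1.26], [-2.2, 2.34], [-1.47, 1.5], [-3.14, 3.14]. Speed limits (rad/s): [2.57, 2.57, 3.14, 3.14, 3.14, 3.14].

### API

Orientations are given as a unit quaternion [w, x, y, z].
In Python, from workcell import env gives the robot as it stands.
- The arm moves only by the tool arm_command, never from a script. Its argument "rows" is a list of rows, each an object with "delta_pos": the shift along the tool's x, y, z scaled (see below), a list of three; "rot": the turn, a rotation vector about the tool's x, y, z scaled (see below), a list of three; "fingers": the closure, from 0 (fully open) to 1 (shut). A call has 1 to 20 rows; each row shifts and turns the commanded pose from where the row before left it, along the tool's axes as they then stand; what a row does not reach is not made up. The controller multiplies each number of a shift by 0.02 m and each number of a turn by 360 degrees. A row lasts 1/10 s, in which the tool goes at most 50 mm and 8.59 degrees, less where a joint would pass 70% of its speed; a pose out of reach is approached as far as the arm can. A call with a number of a shift or a turn outside -1 to 1 is refused whole. A call with a gripper value outside its range is refused whole. The fingers move at their own pace and stop on an object; "squeeze" is the grip in N (left out, the last holds). Time passes only in rows, so rows that do not move let the fingers close. It gives the time, the measured TCP pose, the force and the opening at its end, in the units of the state.
- env.get_state(): the state, without advancing time (a new reading comes with each control period).
- env.read_camera(name): name is "scene" or "top" or "wrist"; returns (picture, depth): 384x512x3 uint8, blue, green, red; 384x512 float32, m along the optical axis (not along the pixel's ray), 0 where there is no reading.
- env.get_calibration(name): a dict with "mtx" (3x3 intrinsics, pixels), "R" (3x3) and "t" (3): a world point X has camera coordinates R X + t. Camera axes: x right, y down, z forward; pixel columns grow to the right and rows downward; lengths in m; the calibration is good to about 2 mm. A picture is of the moment at which its call begins: read the wrist's pose just before it. get_calibration takes no time and is no camera call; for the wrist camera it gives the pose at the moment of the call.
- env.hand_in(): hands the job in, once; it reports no verdict.
The state is a dict: "clock": time; "joint_pos": joint angles; "qvel": joint speeds; "tau": joint torques, N m; "tcp_pos": TCP position; "orientation": TCP orientation; "wrist_force": force on the tool from outside, world axes, zero at the start; "ft_torque": the same for the moment, N m; "finger_gap": finger opening in m.
Only numpy, scipy, OpenCV 4.12 (cv2) and the standard library are available. Lean on these libraries where they do the work, as an engineer would, in place of code of your own. Each camera call takes 0.05 s, during which the arm holds its last target. There are 200 camera calls.

### The job

The automatic record deck facing you (the robot) is still set for an LP, but a single is lying on its platter. On the control strip along its front edge, with a light fingertip, press the right-hand half of the speed rocker at the far left fully down, then the right-hand half of the size rocker next to it fully down, and only then press the long start key at the far right fully down and let it spring back up. Do not press the stop key or push hard on the deck, and do not pick up, shove or knock the tonearm, the record or anything else lying on or standing around the deck.

Things in the scene. Friction and masses are not known exactly. Their poses are not given: they have to be found in the camera images.
- deck: Fixed record deck, plinth 380 (x) x 430 mm (y), flat top 75 mm up. Origin on the table under its centre; -x is its front, +y its left seen from the robot. Grey controls in black bezels on an aluminium strip along the front, at x -162: speed rocker y 155, size rocker 60, loose adaptor -22, square stop key -85, long start key -155. Platter 296 wide, centre (25, 45), 96 up. Over 20 N is too hard.
- speed (a joint): Speed rocker: V-shaped see-saw key, 24 (deck x) by 52 mm (deck y), pivot in its middle, 80 mm above the table. In rad: 0 = left half level (LP), right half raised; 0.28 = right half level, fully down (single), a stop. Friction only: 1.5 N at 17 mm moves it; it stays where left. Past the stop its rubber mount gives: from 4 N, 3 N/mm, 4 mm. Starts at 0 to 0.03.
- speed_right_half (a point): Point on top of the speed rocker's right half, 17 mm from the pivot. Moves with the rocker: about 84.5 mm above the table at the start, 80 mm when fully down. Axes: the deck's, turned by the rocker's tilt.
- size (a joint): Record-size rocker: same kind and size as the speed rocker, pivot at (-162, 60) in the deck, 80 mm above the table. In rad: 0 = left half down (LP), 0.28 = right half fully down (single), a stop. Friction, rubber mount and start as for the speed rocker.
- size_right_half (a point): Point on the top face of the size rocker's right half, 17 mm from its pivot, like speed_right_half.
- start (a joint): Start key: how far it is down, in m. 0 = up, 0.004 = fully down. A spring pushes it up: 1.3 N to begin, 3.3 N fully down; it springs back when let go. Past that its rubber mount gives: from 4 N, 3 N/mm, up to 4 mm more.
- start_top (a point): Centre of the flat top of the long start key, 24 mm deep (deck x) by 60 mm long (deck y), at (-162, -155) in the deck, top 83 mm above the table when up.
- stop (a joint): Stop key (not to be pressed): how far it is down in m, 0 = up, 0.004 = fully down; spring like the start key's.
- stop_top (a point): Centre of the top of the square stop key, 24 x 24 mm, at (-162, -85) in the deck, top 83 mm above the table.
- tonearm_head (a point): Front end of the tonearm's head, the arm on its rest: at (-108, -168) in the deck, 112 mm above the table; 42 mm behind the start key's rear edge. The steel arm runs back from here to a pivot at (105, -168); nothing of it is higher than 130 mm. It swings in over the platter at a light knock.
- single: Loose black 7-inch record, 175 mm across, 3 mm thick, 39 mm hole, lying on the platter round the spindle. Origin: centre of its underside.
- adaptor: Loose spare centre adaptor, an aluminium ring 38 mm across and 12 mm high, lying on the control strip between the size rocker and the stop key. Origin: centre of its underside.
- brush: Loose record brush, wooden back 90 x 30 mm, 23 mm high, on the table to the left of the deck. Origin: centre of its underside.
- puck: Loose dark steel record weight, 76 mm across and 40 mm high, on the table just in front of the deck. Origin: centre of its underside.
- square_bottle: Loose scent bottle, clear glass 34 x 50 mm with a black cap, 95 mm high, on the table in front of the deck's right corner. Origin: centre of its underside.
- round_bottle: Loose scent bottle, amber glass 32 mm across with a brass cap, 120 mm high, on the table to the right of the deck. Origin: centre of its underside.

How it is judged:
On the way, in this order (a step that is already met when the one before it is completed fails the run):
1. the speed rocker's right-hand half is fully down (value of joint speed above 0.25 rad), for 0.05 s.
2. then the size rocker's right-hand half is fully down (value of joint size above 0.25 rad), for 0.05 s.
3. then the start key is pressed fully down (value of joint start above 0.003 m), for 0.05 s.
At the end, for the whole second after the job is handed in: Both rockers stand with the right-hand half fully down (over 0.25 of 0.28 rad), start and stop keys are up (within 1 mm), the tonearm is on its rest (head within 15 mm) and the record and loose things are within 15 mm of where they were (value of joint each of speed, size above 0.25 rad and value of joint each of start, stop below 0.001 m and distance of each of tonearm_head, single, adaptor, brush, puck, square_bottle, round_bottle from where it was at the start of the episode below 0.015 m); the robot touches nothing.
It fails at once if the start key is pressed before both rockers are set (value of joint start above 0.002 m and value of joint any of speed, size below 0.25 rad).
It fails at once if the stop key is pressed (value of joint stop above 0.002 m).
It fails at once if the tonearm is knocked off its rest (its head moves over 15 mm) (distance of tonearm_head from where it was at the start of the episode above 0.015 m).
It fails at once if the fingers push on the deck or its controls with more than 20 N, or the arm or the gripper's body pushes on the deck (contact force between the fingers and deck above 20 N or contact force between the arm and deck above 3 N).
It fails at once if the record or a loose thing is lifted, carried or pushed more than 15 mm (distance of any of single, adaptor, brush, puck, square_bottle, round_bottle from where it was at the start of the episode above 0.015 m).
It also fails if it takes over 38 s, if anything falls off the work surface, if the arm or the gripper's body presses on something with over 40 N, if the wrist force passes 120 N, or if a joint passes its speed limit or range.

## Working session

There is one attempt and no reset: what is moved stays moved. The work goes in short steps, Python scripts to look and compute and a tool call to move; the robot and the scene stay as the last step left them, time stands still between calls to the robot, and variables do not carry over. Pictures are saved under pics/ and viewed, on a budget of 10 in all, crops included, one or two more only if the job needs it, and the job is handed in when it is done.

Besides the shell and the picture viewer there is one more tool, called in YAML: its name, and indented under it one key for each argument. arm_command: Moves the arm, as the interface text tells. Shifts and turns lie within -1 to 1; 1 stands for 0.02 m of shift or 360 degrees of turn. Its arguments: {"type":"object","properties":{"rows":{"type":"array","items":{"type":"object","properties":{"delta_pos":{"type":"array","items":{"type":"number","minimum":-1,"maximum":1}},"rot":{"type":"array","items":{"type":"number","minimum":-1,"maximum":1}},"fingers":{"type":"number"}}}},"squeeze":{"type":"number"}},"required":["rows"]}

```bash
mkdir -p pics
cat > h.py <<'E'
import numpy as np, cv2
from workcell import env
def shot(n,f):
    c=env.get_calibration(n); p,d=env.read_camera(n); cv2.imwrite(f'pics/{f}.png',p); np.savez(f'pics/{f}.npz',p=p,d=d,**{k:np.array(c[k]) for k in('mtx','R','t')})
def load(f): return np.load(f'pics/{f}.npz')
def px(z,u,v,h=None):
    K,R,t=z['mtx'],z['R'],z['t']; r=np.linalg.inv(K)@[u,v,1.]
    if h is None:
        s=z['d'][int(round(v)),int(round(u))]
    else:
        a=R.T@r; b=-R.T@t; s=(h-b[2])/a[2]
    return R.T@(r*s-t)
E
python3 - <<'E'
from h import *
shot('top','top1'); shot('scene','sc1')
s=env.get_state(); print(s, env.hold_point_z)
E
```

```text
{'clock': 0.1, 'joint_pos': array([ 9.66388547e-01,  3.13948204e-01,  4.50670430e-02,  1.30360934e+00,
       -4.16240312e-05,  1.43117482e+00]), 'qvel': array([-0.00052684, -0.00288449,  0.00187384,  0.00178494, -0.00036755,
       -0.0019231 ]), 'tau': array([ 2.91434189e-03, -4.81725025e+01,  2.99244618e+01,  1.27468945e-02,
       -6.03873900e-05,  1.64893942e-05]), 'tcp_pos': array([0.2574925 , 0.51359357, 0.23047457]), 'orientation': array([-2.88521231e-04,  2.30306886e-01,  9.73117681e-01, -7.96707223e-04]), 'wrist_force': array([0.12924392, 0.60359053, 0.17359654]), 'ft_torque': array([-0.02909665,  0.02947558,  0.04318779]), 'finger_gap': 0.08547262546859355} -0.0187
```

View pics/top1.png

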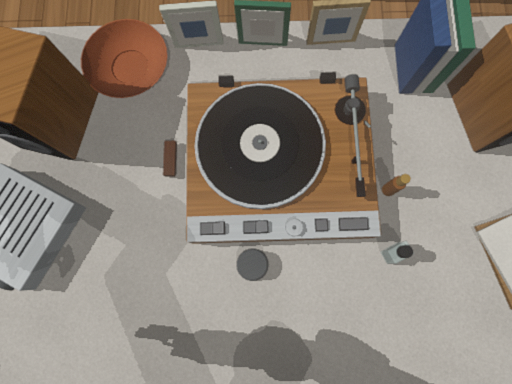

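View pics/sc1.png

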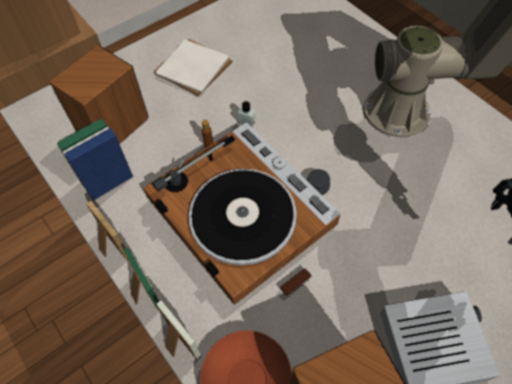

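The top view shows the deck slightly rotated, with the speed rocker at about (212,228), size (256,227), adaptor (294,227), stop (322,225) and start (353,224). The puck is at (252,265) and the square bottle at (400,253). I'll enlarge the strip next.

Run:
```python
from h import *
z=load('top1'); p=z['p'][205:250,180:385]
cv2.imwrite('pics/c1.png',cv2.resize(p,None,fx=3.9,fy=3.9,interpolation=cv2.INTER_CUBIC))
for n,u,v in [('sp',212,228),('sz',256,227),('ad',294,227),('stop',322,225),('st',353,224),('puck',252,265),('sqcap',405,252),('rb',403,180),('head',361,190)]:
    print(n,px(z,u,v).round(4),px(z,u,v,.081).round(4))
```

```text
sp [0.4829 0.1375 0.0805] [0.4828 0.1375 0.081 ]
sz [0.4834 0.0409 0.0816] [0.4835 0.0409 0.081 ]
ad [ 0.4825 -0.0425  0.0772] [ 0.4821 -0.0422  0.081 ]
stop [ 0.4852 -0.1031  0.0836] [ 0.4855 -0.1035  0.081 ]
st [ 0.4866 -0.1712  0.0809] [ 0.4866 -0.1712  0.081 ]
puck [0.4022 0.0519 0.0413] [0.4017 0.0506 0.081 ]
sqcap [ 0.4236 -0.2727  0.097 ] [ 0.4243 -0.2787  0.081 ]
rb [ 0.5747 -0.2745  0.1173] [ 0.5833 -0.2884  0.081 ]
head [ 0.5552 -0.1849  0.1138] [ 0.5622 -0.1936  0.081 ]
```

View pics/c1.png

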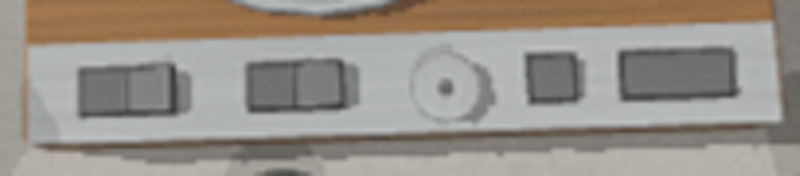

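Run:
```python
from h import *
from scipy.spatial.transform import Rotation as Ro
z=load('top1'); f=lambda x:(x+.5)/3.9-.5
O=[((126,90),.082,(-.162,.155)),((294,85),.082,(-.162,.060)),((552,77),.083,(-.162,-.085)),((677,74),.083,(-.162,-.155))]
P=np.array([px(z,180+f(a[0]),205+f(a[1]),h)[:2] for a,h,_ in O]); D=np.array([d for *_,d in O])
pc=P-P.mean(0);dc=D-D.mean(0)
yaw=np.arctan2((dc[:,0]*pc[:,1]-dc[:,1]*pc[:,0]).sum(),(dc*pc).sum())
Rm=np.array([[np.cos(yaw),-np.sin(yaw)],[np.sin(yaw),np.cos(yaw)]]); t=P.mean(0)-Rm@D.mean(0)
print('yaw',np.degrees(yaw),'t',t,'res',(P-(D@Rm.T+t)).round(4).tolist())
for n,d in dict(speedR=(-.162,.138),sizeR=(-.162,.043),start=(-.162,-.155),head=(-.108,-.168)).items(): print(n,(Rm@d+t).round(4))
s=env.get_state(); print(Ro.from_quat(s['orientation'],scalar_first=True).as_matrix().round(3))
```

```text
yaw 0.7307147114529298 t [ 0.64737814 -0.01472551] res [[-0.0, -0.0007], [0.0, -0.0002], [0.0002, 0.0003], [-0.0002, 0.0006]]
speedR [0.4836 0.1212]
sizeR [0.4848 0.0262]
start [ 0.4874 -0.1718]
head [ 0.5415 -0.1841]
[[-0.894  0.448 -0.001]
 [ 0.448  0.894 -0.001]
 [ 0.    -0.002 -1.   ]]
```

arm_command:
  rows:
    - {"rot": [0, 0, 0.0218], "delta_pos": [0, 0, 0], "fingers": 1}
    - {"rot": [0, 0, 0.0218], "delta_pos": [0, 0, 0], "fingers": 1}
    - {"rot": [0, 0, 0.0218], "delta_pos": [0, 0, 0], "fingers": 1}
    - {"rot": [0, 0, 0.0218], "delta_pos": [0, 0, 0], "fingers": 1}
    - {"rot": [0, 0, 0.0218], "delta_pos": [0, 0, 0], "fingers": 1}
    - {"rot": [0, 0, 0.0218], "delta_pos": [0, 0, 0], "fingers": 1}
    - {"rot": [0, 0, 0.0218], "delta_pos": [0, 0, 0], "fingers": 1}
    - {"rot": [0, 0, 0.0218], "delta_pos": [0, 0, 0], "fingers": 1}
    - {"rot": [0, 0, 0], "delta_pos": [0, 0, 0], "fingers": 1}
  squeeze: 20

```text
clock: 1.0
tcp_pos: [0.2576, 0.5138, 0.2308]
orientation: [0.0, 0.704, 0.711, -0.0]
wrist_force: [0.9, 0.2, 0.3]
finger_gap: 0.0002
```

arm_command:
  rows:
    - {"delta_pos": [-0.98, 0.3, 0], "rot": [0, 0, 0], "fingers": 1}
    - {"delta_pos": [-0.98, 0.3, 0], "rot": [0, 0, 0], "fingers": 1}
    - {"delta_pos": [-0.98, 0.3, 0], "rot": [0, 0, 0], "fingers": 1}
    - {"delta_pos": [-0.98, 0.3, 0], "rot": [0, 0, 0], "fingers": 1}
    - {"delta_pos": [-0.98, 0.5, 0], "rot": [0, 0, 0], "fingers": 1}
    - {"delta_pos": [-0.98, 0.5, 0], "rot": [0, 0, 0], "fingers": 1}
    - {"delta_pos": [-0.98, 0.5, 0], "rot": [0, 0, 0], "fingers": 1}
    - {"delta_pos": [-0.98, 0.5, 0], "rot": [0, 0, 0], "fingers": 1}
    - {"delta_pos": [-0.98, 0.7, 0], "rot": [0, 0, 0], "fingers": 1}
    - {"delta_pos": [-0.98, 0.7, 0], "rot": [0, 0, 0], "fingers": 1}
    - {"delta_pos": [-0.98, 0.7, 0], "rot": [0, 0, 0], "fingers": 1}
    - {"delta_pos": [-0.98, 0.7, 0], "rot": [0, 0, 0], "fingers": 1}
    - {"delta_pos": [-0.98, 0.7, 0], "rot": [0, 0, 0], "fingers": 1}
    - {"delta_pos": [-0.98, 0.7, 0.2], "rot": [0, 0, 0], "fingers": 1}
    - {"delta_pos": [-0.98, 0.7, 0.6], "rot": [0, 0, 0], "fingers": 1}
    - {"delta_pos": [-0.98, 0.7, 0.8], "rot": [0, 0, 0], "fingers": 1}
    - {"delta_pos": [-0.98, 0.7, 0.8], "rot": [0, 0, 0], "fingers": 1}
    - {"delta_pos": [-0.98, 0.7, 0.8], "rot": [0, 0, 0], "fingers": 1}
    - {"delta_pos": [-0.98, 0.7, 0.8], "rot": [0, 0, 0], "fingers": 1}
    - {"delta_pos": [-0.98, 0.7, 0.5], "rot": [0, 0, 0], "fingers": 1}

```text
clock: 3.0
tcp_pos: [0.4935, 0.1235, 0.1399]
orientation: [-0.001, 0.702, 0.712, -0.001]
wrist_force: [-1.0, 0.6, 0.8]
finger_gap: 0.0001
```

arm_command:
  rows:
    - {"delta_pos": [0, 0, 0], "rot": [0, 0, 0], "fingers": 1}
    - {"delta_pos": [0, 0, 0], "rot": [0, 0, 0], "fingers": 1}

```text
clock: 3.2
tcp_pos: [0.4934, 0.1242, 0.1409]
orientation: [-0.001, 0.703, 0.711, -0.0]
wrist_force: [0.6, 0.2, 0.0]
finger_gap: -0.0001
```

Run:
```python
from h import *
shot('wrist','w1'); s=env.get_state(); print(s['tcp_pos'],s['wrist_force'],s['joint_pos'].round(2),s['clock'])
z=load('w1'); print(z['t'], (-z['R'].T@z['t']).round(3))
# predicted projections
yaw=np.radians(.73);c,sn=np.cos(yaw),np.sin(yaw);R2=np.array([[c,-sn],[sn,c]]);t=np.array([.6474,-.0147])
for d in [(-.162,.155,.08),(-.162,.138,.0845),(-.162,.06,.08),(-.162,.043,.0845)]:
    X=np.r_[R2@d[:2]+t,d[2]]; q=z['mtx']@(z['R']@X+z['t']); print(d,(q[:2]/q[2]).round(1))
```

```text
[0.49337927 0.12462494 0.141348  ] [ 0.39315191  0.4541689  -0.71809964] [ 0.09  0.23 -0.29  1.05  0.    1.65] 3.25
[-0.49472319  0.1002163   0.33247883] [0.493 0.206 0.283]
(-0.162, 0.155, 0.08) [242.7 194.7]
(-0.162, 0.138, 0.0845) [242.8 217.2]
(-0.162, 0.06, 0.08) [244.5 296.2]
(-0.162, 0.043, 0.0845) [244.6 315.4]
```

View pics/w1.png

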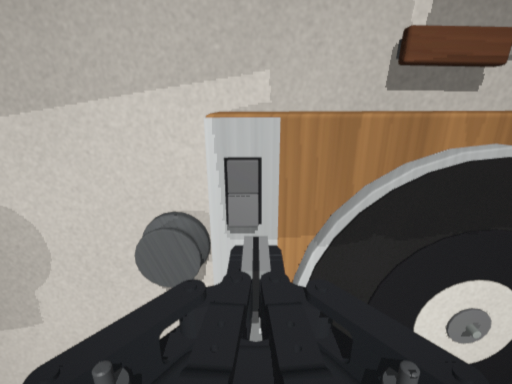

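The wrist view shows the speed rocker pivot at (243,195), matching the prediction of (242.7,194.7). Its right half is the lower one in the picture, and the finger tips are at (257,237). I'll line up over the right half and descend.

arm_command:
  rows:
    - {"delta_pos": [-0.08, -0.25, 0], "rot": [0, 0, 0], "fingers": 1}
    - {"delta_pos": [-0.08, -0.24, 0.5], "rot": [0, 0, 0], "fingers": 1}
    - {"delta_pos": [0, 0, 0.6], "rot": [0, 0, 0], "fingers": 1}
    - {"delta_pos": [0, 0, 0.6], "rot": [0, 0, 0], "fingers": 1}
    - {"delta_pos": [0, 0, 0.5], "rot": [0, 0, 0], "fingers": 1}
    - {"delta_pos": [0, 0, 0.2], "rot": [0, 0, 0], "fingers": 1}
    - {"delta_pos": [0, 0, 0], "rot": [0, 0, 0], "fingers": 1}

```text
clock: 3.95
tcp_pos: [0.4833, 0.1211, 0.0922]
orientation: [-0.001, 0.703, 0.711, -0.001]
wrist_force: [-0.8, -0.4, -0.9]
finger_gap: 0.0
```

Run:
```python
from h import *
s=env.get_state(); print(s['tcp_pos'],s['wrist_force'])
```

```text
[0.48333132 0.12109137 0.09222925] [-0.80598174 -0.4039846  -0.92646296]
```

arm_command:
  rows:
    - {"delta_pos": [0, 0, 0.08], "rot": [0, 0, 0], "fingers": 1}
    - {"delta_pos": [0, 0, 0.08], "rot": [0, 0, 0], "fingers": 1}
    - {"delta_pos": [0, 0, 0.08], "rot": [0, 0, 0], "fingers": 1}
    - {"delta_pos": [0, 0, 0.08], "rot": [0, 0, 0], "fingers": 1}
    - {"delta_pos": [0, 0, 0.08], "rot": [0, 0, 0], "fingers": 1}
    - {"delta_pos": [0, 0, 0.08], "rot": [0, 0, 0], "fingers": 1}
    - {"delta_pos": [0, 0, 0.08], "rot": [0, 0, 0], "fingers": 1}
    - {"delta_pos": [0, 0, 0], "rot": [0, 0, 0], "fingers": 1}

```text
clock: 4.75
tcp_pos: [0.484, 0.1212, 0.0819]
orientation: [-0.0, 0.704, 0.711, 0.0]
wrist_force: [-0.0, -1.1, -0.2]
finger_gap: -0.0004
```

arm_command:
  rows:
    - {"delta_pos": [0, 0, 0.05], "rot": [0, 0, 0], "fingers": 1}
    - {"delta_pos": [0, 0, 0.05], "rot": [0, 0, 0], "fingers": 1}
    - {"delta_pos": [0, 0, 0], "rot": [0, 0, 0], "fingers": 1}

```text
clock: 5.05
tcp_pos: [0.484, 0.1212, 0.0801]
orientation: [-0.0, 0.703, 0.711, 0.0]
wrist_force: [0.5, -1.8, 0.4]
finger_gap: 0.0002
```

arm_command:
  rows:
    - {"delta_pos": [0, 0, 0.04], "rot": [0, 0, 0], "fingers": 1}
    - {"delta_pos": [0, 0, 0], "rot": [0, 0, 0], "fingers": 1}

```text
clock: 5.25
tcp_pos: [0.484, 0.1212, 0.0796]
orientation: [0.0, 0.703, 0.711, 0.0]
wrist_force: [-0.8, -0.9, 5.1]
finger_gap: -0.0003
```

arm_command:
  rows:
    - {"delta_pos": [0, 0, 0.04], "rot": [0, 0, 0], "fingers": 1}
    - {"delta_pos": [0, 0, 0], "rot": [0, 0, 0], "fingers": 1}

```text
clock: 5.45
tcp_pos: [0.4841, 0.1211, 0.0789]
orientation: [0.0, 0.703, 0.711, 0.0]
wrist_force: [-1.3, -1.5, 6.9]
finger_gap: -0.0003
```

The force rose to about 7 N at z ≈ 0.079, so the speed rocker is on its stop. Next I lift and go to the size rocker.

arm_command:
  rows:
    - {"delta_pos": [0, 0, -0.2], "rot": [0, 0, 0], "fingers": 1}
    - {"delta_pos": [0, 0, -0.5], "rot": [0, 0, 0], "fingers": 1}
    - {"delta_pos": [0, 0, -0.6], "rot": [0, 0, 0], "fingers": 1}
    - {"delta_pos": [-0.5, 0, 0], "rot": [0, 0, 0], "fingers": 1}
    - {"delta_pos": [-0.75, 0, 0], "rot": [0, 0, 0], "fingers": 1}
    - {"delta_pos": [-1, 0, 0], "rot": [0, 0, 0], "fingers": 1}
    - {"delta_pos": [-1, 0, 0], "rot": [0, 0, 0], "fingers": 1}
    - {"delta_pos": [-1, 0, 0], "rot": [0, 0, 0], "fingers": 1}
    - {"delta_pos": [-0.5, 0, 0], "rot": [0, 0, 0], "fingers": 1}
    - {"delta_pos": [0, 0, 0], "rot": [0, 0, 0], "fingers": 1}
    - {"delta_pos": [0, 0, 0], "rot": [0, 0, 0], "fingers": 1}

```text
clock: 6.55
tcp_pos: [0.4849, 0.0262, 0.1045]
orientation: [-0.0, 0.704, 0.71, 0.0]
wrist_force: [-0.5, 0.6, -0.0]
finger_gap: -0.0003
```

Run:
```python
from h import *
shot('wrist','w2'); s=env.get_state(); print(s['tcp_pos'],s['wrist_force'])
z=load('w2')
for X in [(.4828,.1383,.08),(.4826,.1553,.0848),(.4826,.1213,.08),(.4836,.0432,.08),(.4848,.0262,.0845)]:
    q=z['mtx']@(z['R']@X+z['t']); print(X,(q[:2]/q[2]).round(1))
```

```text
[0.48488862 0.02648646 0.10447873] [-0.43389291  0.28896494  0.25720507]
(0.4828, 0.1383, 0.08) [253.1  43.9]
(0.4826, 0.1553, 0.0848) [252.9   4. ]
(0.4826, 0.1213, 0.08) [252.6  78. ]
(0.4836, 0.0432, 0.08) [253.4 208.3]
(0.4848, 0.0262, 0.0845) [255.  235.1]
```

View pics/w2.png

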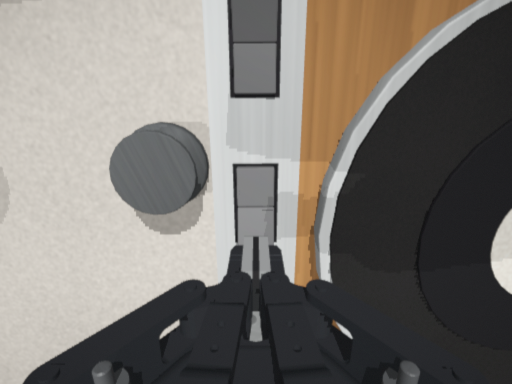

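The speed rocker's pivot line is at (255,42) and its right half now lies flush. The size rocker's pivot is at (256,207), and the fingers are centred over its right half. I press it the same way.

arm_command:
  rows:
    - {"delta_pos": [0, 0, 0.3], "rot": [0, 0, 0], "fingers": 1}
    - {"delta_pos": [0, 0, 0.3], "rot": [0, 0, 0], "fingers": 1}
    - {"delta_pos": [0, 0, 0.08], "rot": [0, 0, 0], "fingers": 1}
    - {"delta_pos": [0, 0, 0.08], "rot": [0, 0, 0], "fingers": 1}
    - {"delta_pos": [0, 0, 0.08], "rot": [0, 0, 0], "fingers": 1}
    - {"delta_pos": [0, 0, 0.08], "rot": [0, 0, 0], "fingers": 1}
    - {"delta_pos": [0, 0, 0.08], "rot": [0, 0, 0], "fingers": 1}
    - {"delta_pos": [0, 0, 0.08], "rot": [0, 0, 0], "fingers": 1}
    - {"delta_pos": [0, 0, 0.08], "rot": [0, 0, 0], "fingers": 1}
    - {"delta_pos": [0, 0, 0.05], "rot": [0, 0, 0], "fingers": 1}
    - {"delta_pos": [0, 0, 0], "rot": [0, 0, 0], "fingers": 1}

```text
clock: 7.7
tcp_pos: [0.485, 0.0262, 0.0802]
orientation: [-0.0, 0.704, 0.711, 0.0]
wrist_force: [-0.6, 0.8, 0.9]
finger_gap: -0.0
```

arm_command:
  rows:
    - {"delta_pos": [0, 0, 0.04], "rot": [0, 0, 0], "fingers": 1}
    - {"delta_pos": [0, 0, 0], "rot": [0, 0, 0], "fingers": 1}

```text
clock: 7.9
tcp_pos: [0.485, 0.0262, 0.0797]
orientation: [0.0, 0.703, 0.711, 0.0]
wrist_force: [-1.3, -0.0, 4.4]
finger_gap: 0.0001
```

arm_command:
  rows:
    - {"delta_pos": [0, 0, 0.04], "rot": [0, 0, 0], "fingers": 1}
    - {"delta_pos": [0, 0, 0], "rot": [0, 0, 0], "fingers": 1}

```text
clock: 8.1
tcp_pos: [0.485, 0.0262, 0.079]
orientation: [0.0, 0.703, 0.711, 0.0]
wrist_force: [-1.6, -0.1, 6.2]
finger_gap: 0.0001
```

Run:
```python
from h import *
z=load('w2'); tcp=np.array([.4849,.0263,.1045])
vs,us=np.mgrid[236:384:2,0:512:2]; L=[]
for v,u in zip(vs.ravel(),us.ravel()):
    if z['d'][v,u]>0:
        L.append(px(z,u,v)-tcp)
L=np.array(L)
for a in range(0,130,10):
    m=(L[:,2]>a/1e3)&(L[:,2]<=(a+10)/1e3)&(abs(L[:,0])<.12)&(L[:,1]>-.05)
    if m.any(): print(a,m.sum(),(L[m].min(0)*1e3).round(),(L[m].max(0)*1e3).round())
d=load('w2')['d']
for u,v in [(255,12),(255,28),(255,50),(255,70),(255,90),(255,172),(255,190),(243,215)]: print(u,v,px(z,u,v).round(4))
```

```text
0 48 [-13.   6.   4.] [12. 11. 10.]
10 124 [-13.   6.  10.] [14. 12. 20.]
20 151 [-13.   6.  20.] [14. 12. 30.]
30 182 [-13. -10.  30.] [16. 12. 40.]
40 472 [-33. -12.  40.] [32. 14. 50.]
50 1312 [-40. -12.  50.] [42. 14. 60.]
60 1188 [-49. -11.  60.] [49. 18. 70.]
70 2162 [-57. -10.  70.] [57. 19. 80.]
80 2431 [-61.   3.  80.] [62. 19. 90.]
90 367 [-55.  13.  90.] [55. 21. 96.]
255 12 [0.4837 0.1526 0.0818]
255 28 [0.4837 0.1458 0.0799]
255 50 [0.4838 0.1353 0.0804]
255 70 [0.4839 0.1253 0.0806]
255 90 [0.484  0.1151 0.0794]
255 172 [0.4844 0.0675 0.0806]
255 190 [0.4845 0.0554 0.0791]
243 215 [0.4768 0.0386 0.0804]
```

The fingers' linkage stays at least 30 mm above the tonearm head, so no turn is needed. I lift well clear of the adaptor and stop key and go to the start key.

arm_command:
  rows:
    - {"delta_pos": [0, 0, -0.2], "rot": [0, 0, 0], "fingers": 1}
    - {"delta_pos": [0, 0, -0.6], "rot": [0, 0, 0], "fingers": 1}
    - {"delta_pos": [0, 0, -0.7], "rot": [0, 0, 0], "fingers": 1}
    - {"delta_pos": [0, 0, -0.5], "rot": [0, 0, 0], "fingers": 1}
    - {"delta_pos": [-0.4, 0, 0], "rot": [0, 0, 0], "fingers": 1}
    - {"delta_pos": [-0.8, 0, 0], "rot": [0, 0, 0], "fingers": 1}
    - {"delta_pos": [-1, 0, 0], "rot": [0, 0, 0], "fingers": 1}
    - {"delta_pos": [-1, 0, 0], "rot": [0, 0, 0], "fingers": 1}
    - {"delta_pos": [-1, 0, 0], "rot": [0, 0, 0], "fingers": 1}
    - {"delta_pos": [-1, 0, 0], "rot": [0, 0, 0], "fingers": 1}
    - {"delta_pos": [-1, 0, 0], "rot": [0, 0, 0], "fingers": 1}
    - {"delta_pos": [-1, 0, 0], "rot": [0, 0, 0], "fingers": 1}
    - {"delta_pos": [-1, 0, 0], "rot": [0, 0, 0], "fingers": 1}
    - {"delta_pos": [-1, 0, 0], "rot": [0, 0, 0], "fingers": 1}
    - {"delta_pos": [-0.7, 0, 0], "rot": [0, 0, 0], "fingers": 1}
    - {"delta_pos": [0, 0, 0], "rot": [0, 0, 0], "fingers": 1}
    - {"delta_pos": [0, 0, 0], "rot": [0, 0, 0], "fingers": 1}

```text
clock: 9.8
tcp_pos: [0.4866, -0.1717, 0.1184]
orientation: [-0.001, 0.704, 0.71, 0.0]
wrist_force: [-0.8, -1.0, 0.5]
finger_gap: 0.0001
```

Run:
```python
from h import *
shot('wrist','w3'); s=env.get_state(); print(s['tcp_pos'],s['wrist_force'],s['clock'])
z=load('w3')
for X in [(.4865,-.1018,.083),(.4874,-.1718,.083),(.4836,.0432,.08)]:
    q=z['mtx']@(z['R']@X+z['t']); print(X,(q[:2]/q[2]).round(1))
```

```text
[ 0.48658398 -0.17131567  0.11842728] [-0.14561757 -0.23972568  0.35349462] 9.85
(0.4865, -0.1018, 0.083) [256.1 123.2]
(0.4874, -0.1718, 0.083) [256.4 225.3]
(0.4836, 0.0432, 0.08) [ 252.9 -196. ]
```

View pics/w3.png

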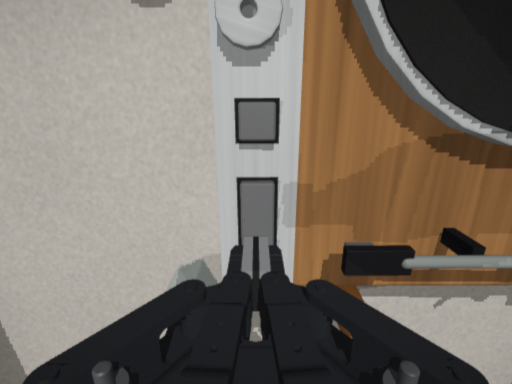

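The stop key is at (257,121), as predicted, and the fingers stand over the start key clear of the tonearm head at (378,260). Before pressing start I check both rockers.

Run:
```python
from h import *
shot('top','top2'); shot('scene','sc2')
a=load('top2')['p'][205:250,180:385]; b=load('sc2')['p'][125:225,230:345]
r=lambda p,w: cv2.resize(p,(w,int(p.shape[0]*w/p.shape[1])),interpolation=cv2.INTER_CUBIC)
a1=r(load('top1')['p'][205:250,180:385],600); A=r(a,600); b=r(b,380)
cv2.imwrite('pics/c2.png',np.vstack([np.pad(x,((0,0),(0,600-x.shape[1]),(0,0))) for x in(a1,A,b)]))
```

```text
(no output)
```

View pics/c2.png

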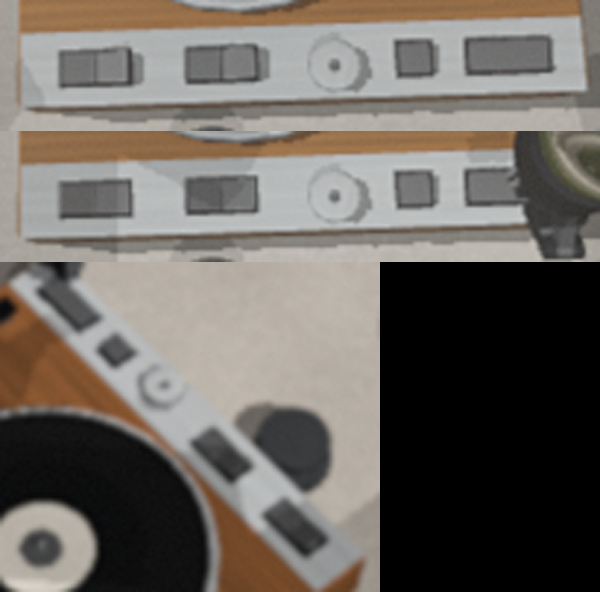

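In the top crop the raised right ends' shadows are gone from both rockers, at (95,198) and (222,195), so both right halves are down. Now I press start.

arm_command:
  rows:
    - {"delta_pos": [0, 0.02, 0.4], "rot": [0, 0, 0], "fingers": 1}
    - {"delta_pos": [0, 0, 0.5], "rot": [0, 0, 0], "fingers": 1}
    - {"delta_pos": [0, 0, 0.4], "rot": [0, 0, 0], "fingers": 1}
    - {"delta_pos": [0, 0, 0.25], "rot": [0, 0, 0], "fingers": 1}
    - {"delta_pos": [0, 0, 0.08], "rot": [0, 0, 0], "fingers": 1}
    - {"delta_pos": [0, 0, 0.08], "rot": [0, 0, 0], "fingers": 1}
    - {"delta_pos": [0, 0, 0.08], "rot": [0, 0, 0], "fingers": 1}
    - {"delta_pos": [0, 0, 0.08], "rot": [0, 0, 0], "fingers": 1}
    - {"delta_pos": [0, 0, 0.05], "rot": [0, 0, 0], "fingers": 1}
    - {"delta_pos": [0, 0, 0], "rot": [0, 0, 0], "fingers": 1}

```text
clock: 10.95
tcp_pos: [0.4876, -0.172, 0.0805]
orientation: [0.0, 0.704, 0.711, 0.0]
wrist_force: [-1.0, 0.7, 2.2]
finger_gap: -0.0003
```

arm_command:
  rows:
    - {"delta_pos": [0, 0, 0.05], "rot": [0, 0, 0], "fingers": 1}
    - {"delta_pos": [0, 0, 0.05], "rot": [0, 0, 0], "fingers": 1}
    - {"delta_pos": [0, 0, 0], "rot": [0, 0, 0], "fingers": 1}

```text
clock: 11.25
tcp_pos: [0.4876, -0.172, 0.0785]
orientation: [0.0, 0.703, 0.711, 0.0]
wrist_force: [-0.8, 0.3, 5.2]
finger_gap: 0.0003
```

arm_command:
  rows:
    - {"delta_pos": [0, 0, 0.03], "rot": [0, 0, 0], "fingers": 1}
    - {"delta_pos": [0, 0, 0], "rot": [0, 0, 0], "fingers": 1}
    - {"delta_pos": [0, 0, 0], "rot": [0, 0, 0], "fingers": 1}

```text
clock: 11.55
tcp_pos: [0.4876, -0.172, 0.0781]
orientation: [0.0, 0.704, 0.711, 0.0]
wrist_force: [-1.8, 0.7, 6.0]
finger_gap: -0.0001
```

arm_command:
  rows:
    - {"delta_pos": [0, 0, -0.15], "rot": [0, 0, 0], "fingers": 1}
    - {"delta_pos": [0, 0, -0.3], "rot": [0, 0, 0], "fingers": 1}
    - {"delta_pos": [0, 0, -0.6], "rot": [0, 0, 0], "fingers": 1}
    - {"delta_pos": [0, 0, -1], "rot": [0, 0, 0], "fingers": 1}
    - {"delta_pos": [0, 0, -1], "rot": [0, 0, 0], "fingers": 1}
    - {"delta_pos": [0, 0, -1], "rot": [0, 0, 0], "fingers": 1}
    - {"delta_pos": [0, 0, -1], "rot": [0, 0, 0], "fingers": 1}
    - {"delta_pos": [0, 0, 0], "rot": [0, 0, 0], "fingers": 1}
    - {"delta_pos": [0, 0, 0], "rot": [0, 0, 0], "fingers": 1}

```text
clock: 12.45
tcp_pos: [0.4876, -0.1719, 0.1791]
orientation: [0.0, 0.703, 0.711, 0.0]
wrist_force: [0.1, 0.3, 0.0]
finger_gap: -0.0
```

Run:
```python
from h import *
shot('wrist','w4'); shot('top','top3'); s=env.get_state(); print(s['tcp_pos'],s['wrist_force'],s['clock'])
z=load('w4')
for X in [(.4865,-.1018,.083),(.4872,-.1568,.083)]:
    q=z['mtx']@(z['R']@X+z['t']); u,v=q[:2]/q[2]; u,v=int(u),int(v)
    print(u,v,np.median([px(z,u+i,v+j)[2] for i in range(-5,6) for j in range(-5,6)]))
t=load('top3')['p'][60:290,150:430]
cv2.imwrite('pics/c4.png',np.hstack([cv2.resize(z['p'],(400,300)),cv2.resize(t,(365,300))]))
```

```text
[ 0.48675791 -0.1715408   0.1778738 ] [ 0.95222296 -0.07766029 -1.26352524] 12.55
254 117 0.08255093031480285
254 181 0.08253973187832489
```

View pics/c4.png

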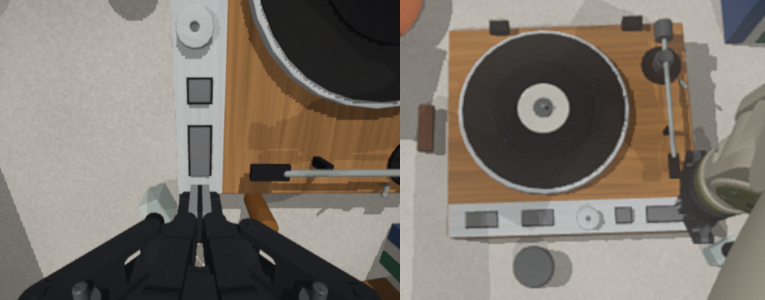

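The start and stop keys both measure 82.5 mm, so both are up. The tonearm is on its rest, nothing looks moved, and the robot is clear.

```bash
python3 -c "
from workcell import env
print(env.hand_in())"
```

```text
the job is handed in; nothing more can be done
None
```

I pressed the right half of the speed rocker, then the right half of the size rocker, then the start key, using closed fingertips. The job was handed in at about 12.6 s; no verdict is reported.

- **Forces:** the last readings while pressing were 6.9 N on speed, 6.2 N on size and 6.0 N on start. All were past the point where the rubber mount gives, so each control was fully down, and well under 20 N.
- **Rockers:** in the top picture taken before start, both right halves looked level, with their raised-end shadows gone. One check was loose: depth points on the raised left half of the speed rocker read about 2 mm lower than expected, which I put down to depth noise.
- **Keys:** after lifting off, the start and stop keys both measured 82.5 mm, against 83 mm when up.
- **Surroundings:** by eye, the tonearm is on its rest and nothing has moved. I did not measure the loose things again, and the arm partly hid the right side in the last top view. The fingers ended about 95 mm above the start key, touching nothing.

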